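Index the press dial, gauge the hub and sort it

TASK

Turn the bushing press's dial plate half a turn, so that the hub standing under the ram comes round to the middle of the open side and the dial sits in its detent. Try the plug gauge in that hub's bore as far as it will go and put the gauge back in its block; then stand the hub upright in the middle of the square tray if the gauge went in right up to its handle, or in the round tub if it stopped part-way. Leave the hub on the shelf and everything else on the bench as they are.

Things in the scene. Friction and masses are not known exactly. Their poses are not given: they have to be found in the camera images.
- dial (a joint): angle of the press's dial plate, rad, 0 at the start, positive anticlockwise from above, free either way. A sprung roller clicks into a detent every 90 degrees (0, 1.571, 3.142..) and pulls the plate in over the last 4 degrees, but pushes it back a little from 5 to 9 degrees off; it takes about 5 N at a peg to leave or enter. Between detents the plate turns with about 1 N and stays where left. Half a turn (+3.142 or -3.142) is two detents on.
- dial_axis (a point): fixed point of the press on the dial's axis at the dial's top face, 50 mm above the table. Axes of the press: z up, +y to the ram and column, -y to the open side, x along the guard. The dial is an aluminium disc 290 mm across with four nests at 90 degrees, centres 95 mm from the axis (each three pins 9 mm tall round a hub's flange), and an upright peg midway between each two nests.
- guard (a point): middle of the lower edge of the clear plastic guard sheet, which stands across the dial along x (340 mm), 35 mm from the axis on the +y side, from 65 to 200 mm above the dial's top. Pegs and hubs pass under it, a hand on a peg does not, so no peg can be carried the whole half turn: let it go part-way and take another. Head and column behind it reach 460 mm above the table.
- unload (a point): fixed point of the press at the dial's top face, 95 mm from the axis towards -y: the centre of the nest of the open side when the dial sits in a detent; same axes as dial_axis. The detent's bracket is 195 mm from the axis towards -x, 54 mm tall.
- shelf (a point): middle of the top of the waiting shelf (90 x 170 mm, level with the dial's top), on which the hub not yet pressed stands; same axes as dial_axis
- peg0 (a point): knurled steel peg on the dial, 14 mm across, standing 45 mm above the dial's top, 115 mm from the axis; turns with the dial. This point is on its axis, 30 mm above the dial's top. At dial angle 0 it stands at x 81, y -81 mm of the press's axes
- peg1 (a point): knurled steel peg on the dial, 14 mm across, standing 45 mm above the dial's top, 115 mm from the axis; turns with the dial. This point is on its axis, 30 mm above the dial's top. At dial angle 0 it stands at x 81, y 81 mm of the press's axes
- peg2 (a point): knurled steel peg on the dial, 14 mm across, standing 45 mm above the dial's top, 115 mm from the axis; turns with the dial. This point is on its axis, 30 mm above the dial's top. At dial angle 0 it stands at x -81, y 81 mm of the press's axes
- peg3 (a point): knurled steel peg on the dial, 14 mm across, standing 45 mm above the dial's top, 115 mm from the axis; turns with the dial. This point is on its axis, 30 mm above the dial's top. At dial angle 0 it stands at x -81, y -81 mm of the press's axes
- hub_a_mid (a point): one of two spool hubs (flanged aluminium bushes) alike outside: 44 mm tall, round body 44 mm across on a flange 64 mm across and 5 mm thick, upright bore through the middle, 0.14 kg. This point is on its axis, half-way up; z is the bore's axis. One hub starts upright in the nest under the ram (1.5 mm play), the other on the shelf; which is which varies.
- hub_b_mid (a point): the other hub, same outside, same point. One hub's bore is 18.4 mm all through: the gauge goes in until its handle lands on the hub (tip 38 mm down). The other's narrows to 14 mm below the top 14 mm: the gauge stops with its tip about 17 mm below the hub's top. Try the gauge to tell them apart.
- gauge_grip (a point): the go plug gauge, 94 mm long, 0.16 kg: steel plug 16 mm across, 38 mm long (lowest 5 mm taper to 10 mm) below a dark handle 24 mm across, 56 mm long. It stands upright in the hole of its block, the handle's underside on the block's top. This point is the middle of the handle, 28 mm above its underside, 66 mm above the tip; z runs up its axis
- gauge_tip (a point): the lower end of the gauge's plug, on its axis
- block_hole0 (a point): the centre of the mouth of the 19 mm hole in the gauge's dark wooden block (64 x 64 mm, 48 mm tall, fixed); the hole goes right through, its edge is chamfered 1.5 mm. With the gauge home, gauge_grip is 28 mm above this point
- tray_in (a point): centre of the inner floor of the square sheet-steel tray for good hubs (140 x 140 mm outside, 28 mm tall, walls 3 mm, floor 3 mm above the table, fixed); x and y along its sides
- tub_in (a point): centre of the inner floor of the round grey tub for rejected hubs (150 mm across over the rim, 36 mm tall, floor 120 mm across inside and 4 mm above the table, fixed)
- ribbon_roll: bystander: black ink-ribbon roll lying flat, 68 mm across, 45 mm tall; origin under its centre
- core: bystander: cardboard core standing, 38 mm across, 85 mm tall; origin under its centre
- collar: bystander: brass collar, 28 mm across, 14 mm tall; origin under its centre
- grease: bystander: white jar with a black cap, 60 mm across, 55 mm tall; origin under its centre
- screwdriver: bystander: screwdriver lying, 160 mm long; origin at its middle on the table
- hex_key: bystander: L-shaped hex key lying, 80 mm long; origin at the middle of the long arm on the table
- tape_dispenser: bystander: pinkish tape dispenser, 58 x 140 mm, 85 mm tall; origin under its centre
Mind the look-alikes: they are no part of the job. Leave any yellow look-alike of the part that bears tub_in alone.

How it is judged (in metres and radians):
On the way, in this order (a step that is already met when the one before it is completed fails the run):
1. the dial has been turned half a turn and rests in its detent with the hub that was under the ram upright in the nest of the open side ((value of joint dial between 3.08 and 3.2 rad or value of joint dial between -3.2 and -3.08 rad) and velocity of joint dial between -0.1 and 0.1 rad/s and ((horizontal distance between hub_a_mid and unload below 0.012 m and z of hub_a_mid in the frame of unload below 0.03 m and angle between hub_a_mid's own z axis and vertical below 0.15 rad) or (horizontal distance between hub_b_mid and unload below 0.012 m and z of hub_b_mid in the frame of unload below 0.03 m and angle between hub_b_mid's own z axis and vertical below 0.15 rad))), for 0.3 s.
2. the gauge has been tried in that hub's bore as it stands in its nest: in by at least 30 mm if the bore is full size, or by at least 11 mm, down to where it stops, if it is tight ((((horizontal distance between hub_a_mid and unload below 0.012 m and z of hub_a_mid in the frame of unload below 0.03 m and angle between hub_a_mid's own z axis and vertical below 0.15 rad) and horizontal distance between gauge_tip and hub_a_mid below 0.005 m and z of gauge_tip in the frame of hub_a_mid below -0.008 m) or ((horizontal distance between hub_b_mid and unload below 0.012 m and z of hub_b_mid in the frame of unload below 0.03 m and angle between hub_b_mid's own z axis and vertical below 0.15 rad) and horizontal distance between gauge_tip and hub_b_mid below 0.005 m and z of gauge_tip in the frame of hub_b_mid below 0.011 m))), for 0.1 s.
At the end, for the whole second after the job is handed in: dial half a turn (3.142 rad either way, +-0.06) from its start; gauge upright in its block, down to within 6 mm; the hub off the dial upright on the floor of the square tray if its bore takes the gauge, else of the round tub, within 45 mm of the middle; shelf hub within 30 mm of its place ((value of joint dial between 3.08 and 3.2 rad or value of joint dial between -3.2 and -3.08 rad) and horizontal distance between gauge_grip and block_hole0 below 0.008 m and z of gauge_grip in the frame of block_hole0 below 0.034 m and angle between gauge_grip's own z axis and vertical below 0.12 rad and (distance of hub_a_mid from where it was at the start of the episode below 0.03 m or (x of hub_a_mid in the frame of tray_in between -0.045 and 0.045 m and y of hub_a_mid in the frame of tray_in between -0.045 and 0.045 m and z of hub_a_mid in the frame of tray_in below 0.03 m and angle between hub_a_mid's own z axis and vertical below 0.15 rad)) and (distance of hub_b_mid from where it was at the start of the episode below 0.03 m or (horizontal distance between hub_b_mid and tub_in below 0.045 m and z of hub_b_mid in the frame of tub_in below 0.03 m and angle between hub_b_mid's own z axis and vertical below 0.15 rad))); the robot touches nothing.
It fails at once if a bystander (ribbon roll, core, collar, grease jar, screwdriver, hex key, tape dispenser) has been moved more than 30 mm (distance of any of ribbon_roll, core, collar, grease, screwdriver, hex_key, tape_dispenser from where it was at the start of the episode above 0.03 m).
It also fails if it takes over 72 s, if anything falls off the work surface, if the arm or the gripper's body presses on something with over 40 N, if the wrist force passes 120 N, or if a joint passes its speed limit or range.

ROBOT

A 6-joint arm with a two-finger parallel gripper is mounted at the origin on the work surface. World frame = base frame: x ahead of the robot, y to its left, z up, the work surface at z = 0. Lengths are in mm, angles in degrees, forces in N, time in s.
With the tool pointing down it reaches from about 300 to 850 mm from the base axis. Payload 4.2 kg.
Tool frame: the origin (TCP) lies at the very end of the fingers, on their centre line; the grasp point (between the pads) lies 19 mm behind it; z points along the fingers, y is the line along which they close (so a half turn about z gives the same grasp; the last joint's range is limited). The gripper opens to 91 mm and grips with 3 to 60 N. Pads are 32 mm wide; open, the fingers measure 118 mm over their backs; the gripper's body (76 mm by 178 mm) begins 60 mm behind the grasp point.
Start: joints at [-67.666, 18.312, 89.639, -0, 72.044, -1.146], TCP at [229.1, -527.405, 213.976] pointing down, gripper open.
Joint ranges: [-177.97, 177.97], [-48.28, 115.42], [12.27, 149.76], [-77.06, 257.06], [2.81, 150.46], [-146.56, 146.56]. Speed limits (degrees/s): [147.25, 147.25, 180, 180, 180, 180].

INTERFACE

Orientations are given as [roll, pitch, yaw] about the fixed x, y, z axes, in that order (R = Rz(yaw) Ry(pitch) Rx(roll)).
In Python, from workcell import env, eyes gives the robot as it stands.
- The arm moves only by the tool send_rows, never from a script. Its argument "targets" is text: rows parted by semicolons, each of 7 numbers parted by spaces: the shift along the tool's x, y, z in m, then the turn, a rotation vector about the tool's x, y, z in degrees, then the opening in per cent of the stroke, from 0 (shut) to 100 (fully open). A call has 1 to 12 rows; each row is the pose to reach, as a shift and turn from the pose commanded when the call began, along the tool's axes at that moment; what a row does not reach only later rows make up. A row lasts 1/12 s, in which the tool goes at most 41.7 mm and 7.16 degrees, less where a joint would pass 70% of its speed; a pose out of reach is approached as far as the arm can. A call with a gripper value outside its range is refused whole. The fingers move at their own pace and stop on an object; "grip_force" is the grip in N (left out, the last holds). Time passes only in rows, so rows that repeat a pose let the fingers close. It gives the time, the measured TCP pose, the force, the opening and the grip force at its end, in the units of the state.
- env.state(): the state, without advancing time (a new reading comes with each control period).
- eyes.grab_frame(name): name is "scene" or "top"; returns a dict with "image" (384x512x3 uint8, blue, green, red), "fovy" (degrees; the focal length in pixels is half the picture's height over the tangent of half this angle, whatever the lens; pixels are square), "cx", "cy" (the principal point, pixels), "eye" and "attitude" of the camera in the world. Camera axes: x right, y up, looking along -z (the intrinsics and any distortion apply to the point x, -y, -z); pixel columns grow to the right and rows downward; lengths in mm; the calibration is good to about 2 mm. A picture is of the moment at which its call begins. There is no depth.
- env.job_done(): hands the job in; it is judged then, once.
The state is a dict: "time_s": time; "qpos": joint angles; "qvel": joint speeds; "effort": joint torques, N m; "ee_pos": TCP position; "ee_rot": TCP orientation; "force": force on the tool from outside, world axes, zero at the start; "torque": the same for the moment, N m; "gripper_width": finger opening in mm; "gripper_force": force on a finger pad.
Only numpy, scipy, OpenCV 4.12 (cv2) and the standard library are available. Lean on these libraries where they do the work, as an engineer would, in place of code of your own. Each camera call takes 0.05 s, during which the arm holds its last target. There are 200 camera calls.

## Working session

There is one attempt and no reset: what is moved stays moved. The work goes in short steps, Python scripts to look and compute and a tool call to move; the robot and the scene stay as the last step left them, time stands still between calls to the robot, and variables do not carry over. Pictures are saved under pics/ and viewed, at most 13 in all, crops included, and the job is handed in when it is done.

Besides the shell and the picture viewer there is one more tool, called after "Emit:" by a JSON object that holds its "api" and its "payload". send_rows: Moves the arm, as the interface text tells. Its arguments: {"type":"object","properties":{"targets":{"type":"string"},"grip_force":{"type":"number"}},"required":["targets"]}

```bash
mkdir -p pics; ls
python3 - <<'E'
from workcell import env, eyes
import cv2
print(env.state())
for n in ("scene","top"):
    f=eyes.grab_frame(n); cv2.imwrite(f"pics/{n}0.png",cv2.resize(f["image"],(768,576),interpolation=cv2.INTER_CUBIC))
    print(n,{k:v for k,v in f.items() if k!="image"})
E
```

```text
pics
{'time_s': 0.0, 'qpos': array([-6.76651623e+01,  1.83527048e+01,  8.97073619e+01, -1.17555552e-03,
        7.20432497e+01, -1.14515866e+00]), 'qvel': array([0.02832183, 0.02730695, 0.05083392, 0.01401584, 0.04107112,
       0.02291918]), 'effort': array([ 6.57786359e-05, -4.12461805e+01, -2.31969362e+01,  7.23748212e-02,
        4.55452956e-02, -1.66270465e-04]), 'ee_pos': array([ 228.90446141, -526.91712166,  213.10314155]), 'ee_rot': array([-1.79896682e+02, -9.47407747e-04,  2.34803589e+01]), 'force': array([-0.23251754,  0.07652819, -0.24471526]), 'torque': array([-0.04371917, -0.0319535 , -0.02185378]), 'gripper_force': 0.0, 'gripper_width': 91.0545250765878}
scene {'fovy': 57.14777472689999, 'cx': 255.42280275902408, 'cy': 189.04043247635664, 'eye': array([1032.46519453, -527.49518833,  607.84204295]), 'attitude': array([5.04458798e+01, 6.18438606e-03, 5.71693018e+01])}
top {'fovy': 49.058397970472555, 'cx': 253.30573826046748, 'cy': 184.08574920608734, 'eye': array([ 319.27078386, -171.04948693, 1065.44442619]), 'attitude': array([ 11.38078298,  -0.29127526, -90.58387807])}
```

View pics/scene0.png

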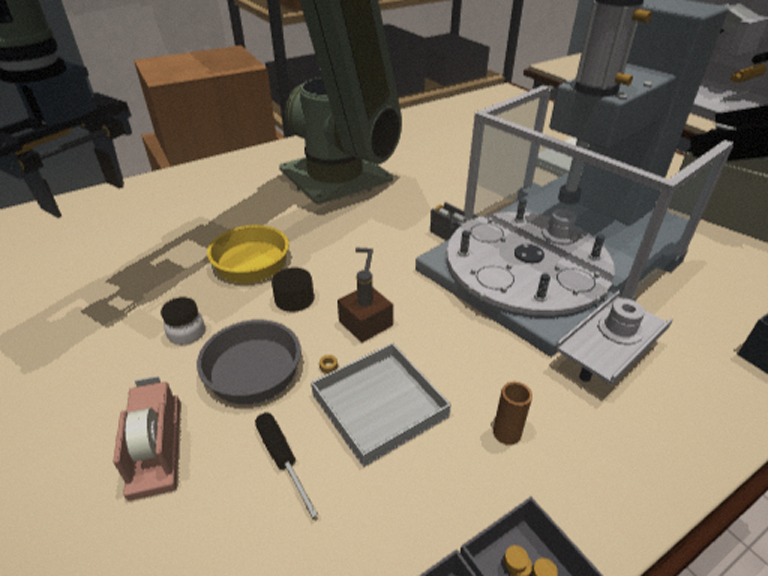

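View pics/top0.png

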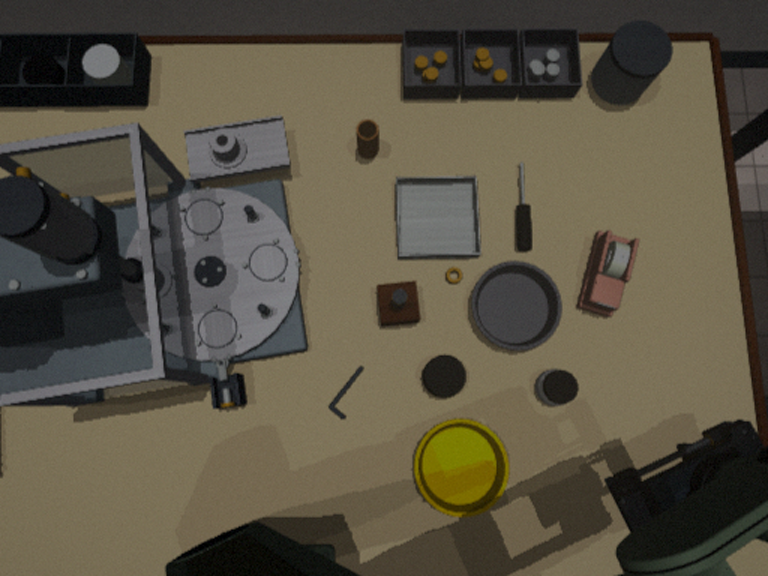

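```bash
cat > h.py <<'E'
import numpy as np, cv2
from scipy.optimize import least_squares
from scipy.spatial.transform import Rotation as R
from workcell import env, eyes
def cam(f):
    return dict(f=192/np.tan(np.radians(f["fovy"])/2),c=np.array([f["cx"],f["cy"]]),e=np.array(f["eye"]),R=R.from_euler("xyz",f["attitude"],degrees=True).as_matrix())
def proj(c,P):
    q=(np.atleast_2d(P)-c["e"])@c["R"]
    return c["c"]+c["f"]*np.c_[q[:,0]/-q[:,2],-q[:,1]/-q[:,2]]
def onz(c,uv,z):
    d=np.r_[(uv[0]-c["c"][0])/c["f"],-(uv[1]-c["c"][1])/c["f"],-1]; d=c["R"]@d
    return c["e"]+d*(z-c["e"][2])/d[2]
def press(p,L):
    L=np.atleast_2d(L).astype(float); a=np.radians(p[2])
    return np.c_[p[0]+L[:,0]*np.cos(a)-L[:,1]*np.sin(a),p[1]+L[:,0]*np.sin(a)+L[:,1]*np.cos(a),50+L[:,2]]
E
cat > a.py <<'E'
from h import *
C={n:cam(eyes.grab_frame(n)) for n in("top","scene")}
obs={"top":[((0,0,0),(210,271)),((0,-95,0),(268,263)),((95,0,0),(204,217)),((-95,0,0),(218,328)),((81.3,-81.3,45),(249,208)),((-81.3,-81.3,45),(262,308))],
"scene":[((0,0,0),(529,253)),((0,-95,0),(495,278)),((95,0,0),(577,280)),((-95,0,0),(487,234)),((81.3,-81.3,45),(543,275)),((-81.3,-81.3,45),(465,235)),((81.3,81.3,45),(598,238)),((-81.3,81.3,45),(521,203))]}
def res(p,n):
    return np.concatenate([proj(C[k],press(p,[o[0] for o in obs[k]]))-(np.array([o[1] for o in obs[k]])+.5)/1.5+.5 for k in n])
for n in(["top"],["scene"],["top","scene"]):
    s=least_squares(lambda p:res(p,n).ravel(),[340,180,5],loss="soft_l1"); print(n,s.x.round(2)); print(res(s.x,n).round(1).tolist())
p=s.x
for k,L in dict(unload=(0,-95,0),peg0=(81.3,-81.3,30),peg3=(-81.3,-81.3,30)).items(): print(k,press(p,L).round(1))
for k,t,sc,z in[("gauge",(399,292),(365,274),104),("tray",(439,217),None,28),("tub",(515,306),(250,360),36),("core",(368,132),(515,390),85),("ribbon",(444,376),(293,275),45),("grease",(560,385),(180,306),55)]:
    print(k,onz(C["top"],np.array(t)/1.5,z).round(1), None if sc is None else onz(C["scene"],np.array(sc)/1.5,z).round(1))
for t,sc in[((398,178),(312,386)),((478,177),(366,461)),((480,257),(450,404)),((399,258),(393,346))]: print(onz(C["top"],np.array(t)/1.5,28).round(1),onz(C["scene"],np.array(sc)/1.5,28).round(1))
E
python3 a.py
```

```text
['top'] [534.29  99.6  368.99]
[[0.6, 0.3], [0.2, -0.5], [0.2, -0.2], [-0.3, 0.3], [-0.4, 0.4], [-0.3, -0.2]]
['scene'] [537.83  96.18   9.84]
[[-0.7, 1.7], [-0.4, 0.3], [-1.1, 0.4], [-0.9, -0.4], [1.7, 0.9], [0.2, -1.3], [1.5, -1.3], [0.5, -2.0]]
['top', 'scene'] [534.99  99.05   9.13]
[[0.8, 0.1], [0.4, -0.9], [0.4, -0.5], [0.1, -0.0], [-0.3, 0.0], [0.0, -0.6], [-0.7, 0.9], [-0.7, -0.9], [-1.5, -0.4], [-0.5, -1.3], [1.1, -0.1], [0.3, -2.5], [1.5, -1.9], [1.0, -2.7]]
unload [[550.1   5.3  50. ]]
peg0 [[628.2  31.7  80. ]]
peg3 [[467.6   5.9  80. ]]
gauge [ 487.4 -207.1  104. ] [ 485.5 -207.7  104. ]
tray [ 630.2 -280.5   28. ] None
tub [ 474.1 -400.7   36. ] [ 492.1 -407.9   36. ]
core [ 760.9 -160.7   85. ] [ 765.1 -159.1   85. ]
ribbon [ 360.8 -279.1   45. ] [ 357.2 -274.8   45. ]
grease [ 344.5 -461.    55. ] [ 344.2 -461.    55. ]
[ 701.  -211.5   28. ] [ 577.2 -351.9   28. ]
[ 701.7 -350.1   28. ] [ 717.8 -349.5   28. ]
[ 559.4 -347.7   28. ] [ 705.9 -209.5   28. ]
[ 558.9 -210.9   28. ] [ 574.7 -214.5   28. ]
```

```bash
cat >> h.py <<'E'
PR=np.array([535.0,99.0,9.1])
def rows(wps,digits=3):
    """wps: list of (x,y,z,yaw,pct,n) world TCP; prints rows from the measured pose, tool down"""
    s=env.state(); p=s["ee_pos"]; y0=s["ee_rot"][2]; T=R.from_euler("xyz",[180,0,y0],degrees=True).as_matrix()
    print("t",round(s["time_s"],2),"pos",p.round(1),"rot",s["ee_rot"].round(1),"w",round(s["gripper_width"],1),"F",s["force"].round(1))
    for w in wps:
        d=T.T@(np.array(w[:3])-p)/1000; dy=(w[3]-y0+180)%360-180
        print(*(d.round(digits)+0.),0,0,round(-dy,1),w[4],"  x",w[5])
E
python3 - <<'E'
from h import *
a=press(PR,(-81.3,-81.3,0))[0]; print(a)
rows([(*a[:2],200,99.1,44,12),(*a[:2],64,99.1,44,5)])
E
```

```text
[467.58150838   5.86500664  50.        ]
t 0.2 pos [ 229.  -527.1  213.5] rot [-179.9   -0.    23.5] w 91.2 F [ 0.4 -0.5  0.2]
0.431 -0.394 0.013 0 0 -75.6 44   x 12
0.431 -0.394 0.149 0 0 -75.6 44   x 5
```

Emit:
{"api": "send_rows", "payload": {"targets": "0.431 -0.394 0.013 0 0 -75.6 44;0.431 -0.394 0.013 0 0 -75.6 44;0.431 -0.394 0.013 0 0 -75.6 44;0.431 -0.394 0.013 0 0 -75.6 44;0.431 -0.394 0.013 0 0 -75.6 44;0.431 -0.394 0.013 0 0 -75.6 44;0.431 -0.394 0.013 0 0 -75.6 44;0.431 -0.394 0.013 0 0 -75.6 44;0.431 -0.394 0.013 0 0 -75.6 44;0.431 -0.394 0.013 0 0 -75.6 44;0.431 -0.394 0.013 0 0 -75.6 44;0.431 -0.394 0.013 0 0 -75.6 44", "grip_force": 12}}

```text
time_s: 1.2
ee_pos: [433.4, -69.0, 202.9]
ee_rot: [180.0, 0.0, 99.2]
force: [-0.5, -0.4, 0.4]
gripper_width: 40.4
gripper_force: 0.0
```

Run:
```python
from h import *
a=press(PR,(-81.3,-81.3,0))[0]
rows([(*a[:2],120,99.1,44,12),(*a[:2],64,99.1,44,5)])
```

```text
t 1.2 pos [433.4 -69.  202.9] rot [180.    0.   99.2] w 40.4 F [-0.5 -0.4  0.4]
0.068 0.046 0.083 0 0 0.1 44   x 12
0.068 0.046 0.139 0 0 0.1 44   x 5
```

Emit:
{"api": "send_rows", "payload": {"targets": "0.065 0.043 0.08 0 0 0 44;0.065 0.043 0.08 0 0 0 44;0.065 0.043 0.08 0 0 0 44;0.065 0.043 0.08 0 0 0 44;0.065 0.043 0.08 0 0 0 44"}}

```text
time_s: 1.62
ee_pos: [464.6, 0.5, 121.8]
ee_rot: [-179.8, -0.0, 99.2]
force: [-0.2, 0.1, 0.9]
gripper_width: 40.0
gripper_force: 0.0
```

Run:
```python
from h import *
a=press(PR,(-81.3,-81.3,0))[0]
rows([(*a[:2],120,99.1,44,12),(*a[:2],64,99.1,44,5)])
f=eyes.grab_frame("scene"); cv2.imwrite("pics/s1.png",cv2.resize(f["image"][60:300,200:512],None,fx=2.5,fy=2.5,interpolation=cv2.INTER_CUBIC))
```

```text
t 1.62 pos [464.6   0.5 121.8] rot [-179.8   -0.    99.2] w 40.0 F [-0.2  0.1  0.9]
0.005 0.004 0.002 0 0 0.1 44   x 12
0.005 0.004 0.058 0 0 0.1 44   x 5
```

View pics/s1.png

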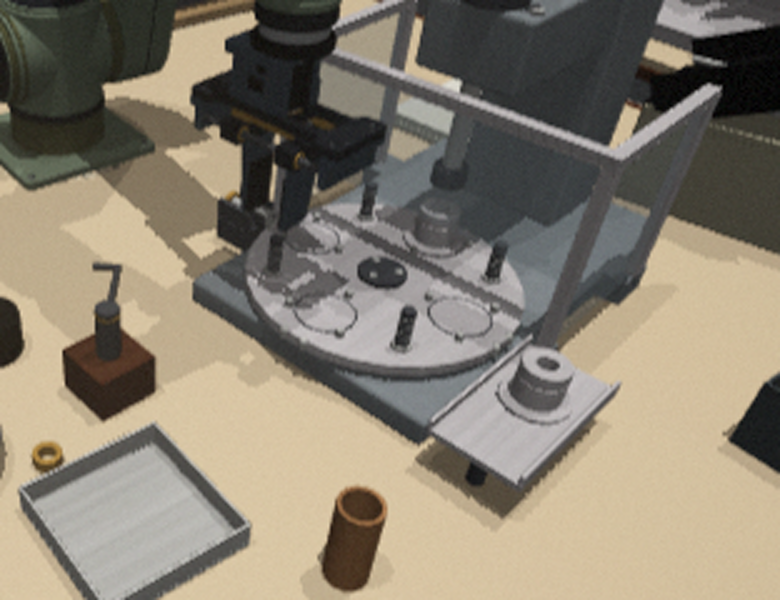

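The fingers straddle peg3 (crop pixel about 275,250), clear of the guard. I'll go down and grip it.

Emit:
{"api": "send_rows", "payload": {"targets": "0.004 0.003 0.03 0 0 0 44;0.004 0.003 0.057 0 0 0 44;0.004 0.003 0.057 0 0 0 44;0.004 0.003 0.057 0 0 0 44;0.004 0.003 0.057 0 0 0 5;0.004 0.003 0.057 0 0 0 5;0.004 0.003 0.057 0 0 0 5;0.004 0.003 0.057 0 0 0 5;0.004 0.003 0.057 0 0 0 5", "grip_force": 12}}

```text
time_s: 2.42
ee_pos: [468.6, 4.2, 66.8]
ee_rot: [179.8, 0.0, 99.1]
force: [0.4, 0.2, 4.0]
gripper_width: 13.6
gripper_force: 12.0
```

Run:
```python
from h import *
L=[]
for d in np.r_[np.linspace(0,90,13)[1:],93]:
    t=np.radians(-135+d); a=press(PR,(115*np.cos(t),115*np.sin(t),0))[0]
    L.append((*a[:2],64,99.1,5,2))
rows(L)
```

```text
t 2.42 pos [468.6   4.2  66.8] rot [179.8   0.   99.1] w 13.6 F [0.4 0.2 4. ]
-0.008 0.011 0.003 0 0 -0.0 5   x 2
-0.017 0.023 0.003 0 0 -0.0 5   x 2
-0.023 0.037 0.003 0 0 -0.0 5   x 2
-0.028 0.051 0.003 0 0 -0.0 5   x 2
-0.031 0.066 0.003 0 0 -0.0 5   x 2
-0.032 0.081 0.003 0 0 -0.0 5   x 2
-0.031 0.096 0.003 0 0 -0.0 5   x 2
-0.028 0.11 0.003 0 0 -0.0 5   x 2
-0.023 0.125 0.003 0 0 -0.0 5   x 2
-0.016 0.138 0.003 0 0 -0.0 5   x 2
-0.008 0.151 0.003 0 0 -0.0 5   x 2
0.002 0.162 0.003 0 0 -0.0 5   x 2
0.006 0.166 0.003 0 0 -0.0 5   x 2
```

Emit:
{"api": "send_rows", "payload": {"targets": "-0.004 0.005 0 0 0 0 5;-0.008 0.011 0 0 0 0 5;-0.013 0.017 0 0 0 0 5;-0.017 0.023 0 0 0 0 5;-0.020 0.030 0 0 0 0 5;-0.023 0.037 0 0 0 0 5;-0.026 0.044 0 0 0 0 5;-0.028 0.051 0 0 0 0 5;-0.030 0.058 0 0 0 0 5;-0.031 0.066 0 0 0 0 5;-0.032 0.073 0 0 0 0 5;-0.032 0.081 0 0 0 0 5"}}

```text
time_s: 3.42
ee_pos: [553.1, -14.9, 66.2]
ee_rot: [-180.0, 0.0, 99.1]
force: [-2.5, -2.2, 5.3]
gripper_width: 13.5
gripper_force: 12.0
```

Run:
```python
from h import *
L=[]
for d in np.r_[np.linspace(45,90,11)[1:]]:
    t=np.radians(-135+d); a=press(PR,(115*np.cos(t),115*np.sin(t),0))[0]
    L.append((*a[:2],66,99.1,5,1))
rows(L)
```

```text
t 3.42 pos [553.1 -14.9  66.2] rot [-180.     0.    99.1] w 13.5 F [-2.5 -2.2  5.3]
0.001 0.009 0.0 0 0 -0.0 5   x 1
0.002 0.018 0.0 0 0 -0.0 5   x 1
0.004 0.027 0.0 0 0 -0.0 5   x 1
0.006 0.036 0.0 0 0 -0.0 5   x 1
0.009 0.044 0.0 0 0 -0.0 5   x 1
0.013 0.052 0.0 0 0 -0.0 5   x 1
0.017 0.06 0.0 0 0 -0.0 5   x 1
0.022 0.068 0.0 0 0 -0.0 5   x 1
0.028 0.075 0.0 0 0 -0.0 5   x 1
0.034 0.081 0.0 0 0 -0.0 5   x 1
```

Emit:
{"api": "send_rows", "payload": {"targets": "0.001 0.009 0 0 0 0 5;0.002 0.018 0 0 0 0 5;0.004 0.027 0 0 0 0 5;0.006 0.036 0 0 0 0 5;0.009 0.044 0 0 0 0 5;0.013 0.052 0 0 0 0 5;0.017 0.060 0 0 0 0 5;0.022 0.068 0 0 0 0 5;0.028 0.075 0 0 0 0 5;0.034 0.081 0 0 0 0 5;0.034 0.081 0 0 0 0 5;0.034 0.081 0 0 0 0 5"}}

```text
time_s: 4.42
ee_pos: [628.6, 33.2, 65.9]
ee_rot: [179.8, -0.1, 99.1]
force: [2.2, 2.9, 2.7]
gripper_width: 13.6
gripper_force: 12.0
```

Run:
```python
from h import *
b=press(PR,(81.3,-81.3,0))[0];print(b)
a=press(PR,(-81.3,-81.3,0))[0]
rows([(*b[:2],66,99.1,44,1),(*b[:2],125,99.1,44,3),(*a[:2],125,99.1,44,3),(*a[:2],66,99.1,44,3)])
f=eyes.grab_frame("scene"); cv2.imwrite("pics/s2.png",cv2.resize(f["image"][60:300,200:512],None,fx=2.5,fy=2.5,interpolation=cv2.INTER_CUBIC))
```

```text
[628.13499336  31.58150838  50.        ]
t 4.42 pos [628.6  33.2  65.9] rot [ 1.798e+02 -1.000e-01  9.910e+01] w 13.6 F [2.2 2.9 2.7]
-0.002 -0.001 0.0 0 0 -0.0 44   x 1
-0.002 -0.001 -0.059 0 0 -0.0 44   x 3
-0.002 -0.163 -0.059 0 0 -0.0 44   x 3
-0.002 -0.163 0.0 0 0 -0.0 44   x 3
```

View pics/s2.png

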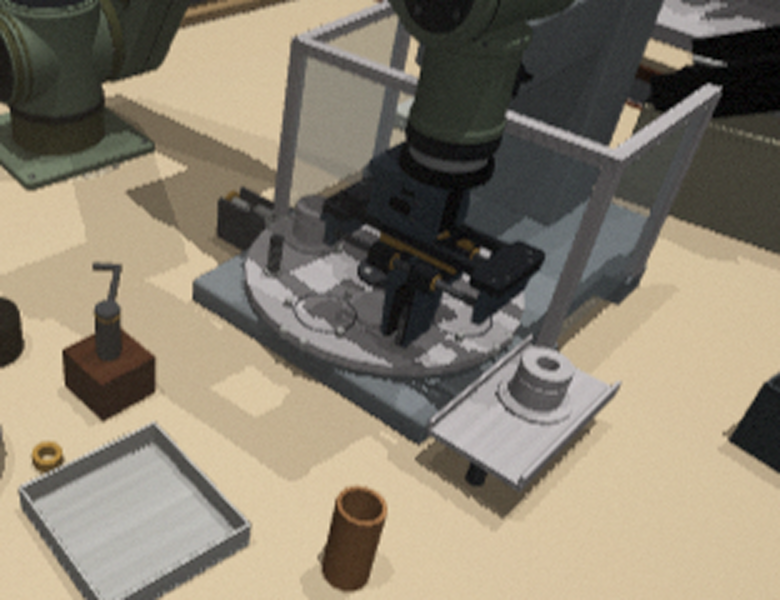

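The hub is now in the -x nest (about 308,222) and the next peg is at (275,248), so I'll do the same stroke again.

Emit:
{"api": "send_rows", "payload": {"targets": "-0.002 -0.001 0 0 0 0 44;-0.002 -0.001 0 0 0 0 44;-0.002 -0.001 0 0 0 0 44;-0.002 -0.001 0 0 0 0 44;-0.002 -0.001 -0.03 0 0 0 44;-0.002 -0.001 -0.06 0 0 0 44;-0.002 -0.042 -0.06 0 0 0 44;-0.002 -0.083 -0.06 0 0 0 44;-0.002 -0.123 -0.06 0 0 0 44;-0.002 -0.163 -0.06 0 0 0 44;-0.002 -0.163 -0.06 0 0 0 44;-0.002 -0.163 -0.06 0 0 0 44"}}

```text
time_s: 5.47
ee_pos: [464.1, 3.8, 125.8]
ee_rot: [-179.9, -0.0, 99.0]
force: [0.2, 0.1, 0.4]
gripper_width: 39.8
gripper_force: 0.0
```

Emit:
{"api": "send_rows", "payload": {"targets": "0 0 0.03 0 0 0 44;0 0 0.06 0 0 0 44;0 0 0.06 0 0 0 44;0 0 0.06 0 0 0 44;0 0 0.06 0 0 0 5;0 0 0.06 0 0 0 5;0 0 0.06 0 0 0 5;0 0 0.06 0 0 0 5;0 0 0.06 0 0 0 5"}}

```text
time_s: 6.22
ee_pos: [468.6, 4.3, 66.9]
ee_rot: [179.7, 0.0, 99.1]
force: [2.9, 1.1, 1.6]
gripper_width: 13.5
gripper_force: 12.0
```

Run:
```python
from h import *
L=[]
for d in np.linspace(0,45,13)[1:]:
    t=np.radians(-135+d); a=press(PR,(115*np.cos(t),115*np.sin(t),0))[0]
    L.append((*a[:2],66,99.1,5,1))
rows(L)
```

```text
t 6.22 pos [468.6   4.3  66.9] rot [179.7   0.   99.1] w 13.5 F [2.9 1.1 1.6]
-0.003 0.005 0.001 0 0 -0.0 5   x 1
-0.008 0.011 0.001 0 0 -0.0 5   x 1
-0.013 0.017 0.001 0 0 -0.0 5   x 1
-0.017 0.023 0.001 0 0 -0.0 5   x 1
-0.02 0.03 0.001 0 0 -0.0 5   x 1
-0.023 0.037 0.001 0 0 -0.0 5   x 1
-0.026 0.044 0.001 0 0 -0.0 5   x 1
-0.028 0.051 0.001 0 0 -0.0 5   x 1
-0.03 0.058 0.001 0 0 -0.0 5   x 1
-0.031 0.066 0.001 0 0 -0.0 5   x 1
-0.032 0.073 0.001 0 0 -0.0 5   x 1
-0.032 0.081 0.001 0 0 -0.0 5   x 1
```

Emit:
{"api": "send_rows", "payload": {"targets": "-0.004 0.007 0 0 0 0 5;-0.008 0.013 0 0 0 0 5;-0.013 0.019 0 0 0 0 5;-0.017 0.025 0 0 0 0 5;-0.020 0.032 0 0 0 0 5;-0.023 0.039 0 0 0 0 5;-0.026 0.046 0 0 0 0 5;-0.028 0.053 0 0 0 0 5;-0.030 0.060 0 0 0 0 5;-0.031 0.068 0 0 0 0 5;-0.032 0.075 0 0 0 0 5;-0.032 0.083 0 0 0 0 5"}}

```text
time_s: 7.22
ee_pos: [554.1, -14.7, 66.2]
ee_rot: [-180.0, 0.0, 99.1]
force: [-1.7, -2.5, 5.4]
gripper_width: 13.8
gripper_force: 12.0
```

Emit:
{"api": "send_rows", "payload": {"targets": "0.001 0.009 0 0 0 0 5;0.002 0.018 0 0 0 0 5;0.004 0.027 0 0 0 0 5;0.006 0.036 0 0 0 0 5;0.009 0.044 0 0 0 0 5;0.013 0.052 0 0 0 0 5;0.017 0.060 0 0 0 0 5;0.022 0.068 0 0 0 0 5;0.028 0.075 0 0 0 0 5;0.034 0.081 0 0 0 0 5;0.034 0.081 0 0 0 0 5;0.034 0.081 0 0 0 0 5"}}

```text
time_s: 8.22
ee_pos: [628.9, 32.4, 65.8]
ee_rot: [180.0, 0.0, 99.1]
force: [0.8, -1.7, 4.1]
gripper_width: 13.4
gripper_force: 12.0
```

Run:
```python
from h import *
b=press(PR,(81.3,-81.3,0))[0];print(b)
rows([(*b[:2],66,99.1,44,1),(*b[:2],190,99.1,44,3),(486.5,-207.3,190,99.1,60,3)])
```

```text
[628.13499336  31.58150838  50.        ]
t 8.22 pos [628.9  32.4  65.8] rot [180.    0.   99.1] w 13.4 F [ 0.8 -1.7  4.1]
-0.001 -0.001 0.0 0 0 0.0 44   x 1
-0.001 -0.001 -0.124 0 0 0.0 44   x 3
-0.214 -0.179 -0.124 0 0 0.0 60   x 3
```

Emit:
{"api": "send_rows", "payload": {"targets": "0 0 0 0 0 0 44;0 0 0 0 0 0 44;0 0 0 0 0 0 44;0 0 0 0 0 0 44;0 0 -0.04 0 0 0 44;0 0 -0.08 0 0 0 44;0 0 -0.12 0 0 0 44;-0.03 -0.03 -0.124 0 0 0 50;-0.06 -0.05 -0.124 0 0 0 60;-0.09 -0.075 -0.124 0 0 0 60;-0.12 -0.10 -0.124 0 0 0 60;-0.15 -0.125 -0.124 0 0 0 60"}}

```text
time_s: 9.22
ee_pos: [527.2, -137.0, 189.8]
ee_rot: [180.0, 0.0, 99.1]
force: [0.1, -0.9, 0.4]
gripper_width: 55.0
gripper_force: 0.0
```

Emit:
{"api": "send_rows", "payload": {"targets": "-0.03 -0.025 0 0 0 0 60;-0.06 -0.05 0 0 0 0 60;-0.06 -0.05 0 0 0 0 60;-0.06 -0.05 0 0 0 0 60"}}

```text
time_s: 9.55
ee_pos: [487.6, -204.4, 189.8]
ee_rot: [180.0, -0.0, 98.8]
force: [-0.1, -0.3, 0.1]
gripper_width: 54.5
gripper_force: 0.0
```

Run:
```python
from h import *
rows([(486.5,-207.3,115,99.1,60,3),(486.5,-207.3,60,99.1,60,3)])
a=eyes.grab_frame("scene")["image"][80:270,200:480]; b=eyes.grab_frame("top")["image"][60:280,60:330]
cv2.imwrite("pics/s3.png",np.hstack([cv2.resize(a,(400,271),interpolation=cv2.INTER_CUBIC),cv2.resize(b,(400,326),interpolation=cv2.INTER_CUBIC)[:271]]))
cv2.imwrite("pics/raw_scene.png",eyes.grab_frame("scene")["image"]);cv2.imwrite("pics/raw_top.png",eyes.grab_frame("top")["image"])
```

```text
t 9.55 pos [ 487.6 -204.4  189.8] rot [180.   -0.   98.8] w 54.5 F [-0.1 -0.3  0.1]
-0.003 -0.001 0.075 0 0 -0.3 60   x 3
-0.003 -0.001 0.13 0 0 -0.3 60   x 3
```

View pics/s3.png

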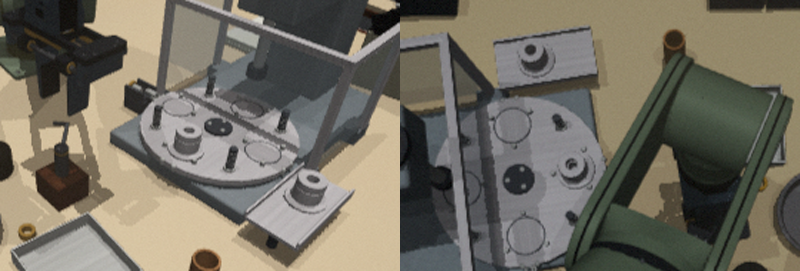

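The dial has come half round, with the hub in the open-side nest (scene crop 186,133; top crop 574,165). Next I'll grasp the gauge.

Emit:
{"api": "send_rows", "payload": {"targets": "-0.003 -0.001 0.035 0 0 0 60;-0.003 -0.001 0.07 0 0 0 60;-0.003 -0.001 0.1 0 0 0 60;-0.003 -0.001 0.13 0 0 0 60;-0.003 -0.001 0.13 0 0 0 60;-0.003 -0.001 0.13 0 0 0 60;-0.003 -0.001 0.13 0 0 0 10;-0.003 -0.001 0.13 0 0 0 10;-0.003 -0.001 0.13 0 0 0 10;-0.003 -0.001 0.13 0 0 0 10;-0.003 -0.001 0.13 0 0 0 10;-0.003 -0.001 0.13 0 0 0 10", "grip_force": 25}}

```text
time_s: 10.75
ee_pos: [485.0, -206.4, 60.7]
ee_rot: [-179.7, -0.0, 99.2]
force: [-8.8, -1.6, 7.9]
gripper_width: 23.5
gripper_force: 25.0
```

Run:
```python
from h import *
s=env.state();print(s["gripper_width"],s["gripper_force"],s["force"])
u=press(PR,(0,-95,0))[0]
rows([(486.5,-207.3,135,99.1,10,3),(*u[:2]-[0,60],135,99.1,60,3),(*u[:2],105,99.1,60,3)])
# bore from raw images, 10x crop
C={n:cam(eyes.grab_frame(n)) for n in("top","scene")}
out=[]
for n in("scene","top"):
    im=cv2.imread(f"pics/raw_{n}.png"); c=proj(C[n],(*u[:2],94))[0]; x,y=(c-16).round().astype(int); print(n,c,x,y)
    out.append(cv2.resize(im[y:y+32,x:x+32],None,fx=12,fy=12,interpolation=cv2.INTER_CUBIC))
cv2.imwrite("pics/bore.png",np.hstack(out))
```

```text
23.46956895296626 24.97981309890747 [-8.80942304 -1.60815561  7.87066555]
t 10.75 pos [ 485.  -206.4   60.7] rot [-179.7   -0.    99.2] w 23.5 F [-8.8 -1.6  7.9]
-0.001 0.001 -0.074 0 0 0.1 10   x 3
0.139 0.088 -0.074 0 0 0.1 60   x 3
0.199 0.098 -0.044 0 0 0.1 60   x 3
scene [331.49562458 170.28074573] 315 154
top [175.82849886 170.18281987] 160 154
```

View pics/bore.png

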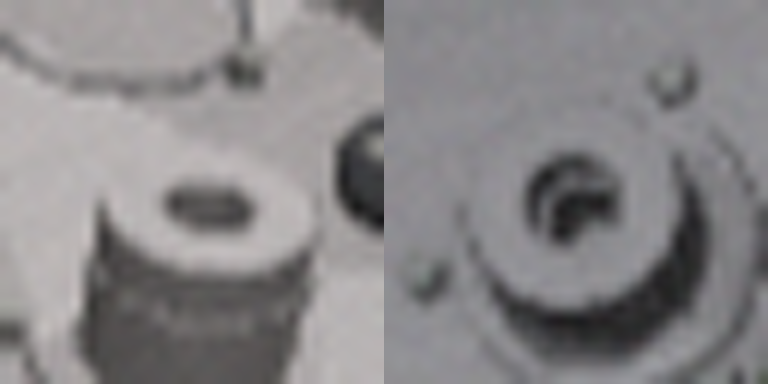

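Run:
```python
from h import *
C={n:cam(eyes.grab_frame(n)) for n in("top","scene")}
print(onz(C["scene"],(332.0,170.8),94),onz(C["top"],(175.3,170.2),94),press(PR,(0,-95,0)))
s0=proj(C["scene"],(485,-207,104));print(s0)
```

```text
[552.28904197   4.77914301  94.        ] [549.99446114   6.44522122  94.        ] [[550.02501639   5.19568836  50.        ]]
[[243.46682399 182.45586921]]
```

Emit:
{"api": "send_rows", "payload": {"targets": "0 0.001 -0.02 0 0 0 10;0 0.001 -0.04 0 0 0 10;0 0.001 -0.06 0 0 0 10;0 0.001 -0.08 0 0 0 10;0 0.001 -0.09 0 0 0 10;0.03 0.01 -0.09 0 0 0 10;0.06 0.03 -0.09 0 0 0 10;0.09 0.05 -0.09 0 0 0 10;0.11 0.07 -0.09 0 0 0 10;0.13 0.08 -0.09 0 0 0 10;0.13 0.08 -0.09 0 0 0 10;0.13 0.08 -0.09 0 0 0 10"}}

```text
time_s: 11.95
ee_pos: [546.5, -64.2, 149.3]
ee_rot: [-179.9, 0.0, 99.2]
force: [0.0, -0.8, -2.2]
gripper_width: 23.4
gripper_force: 25.0
```

Emit:
{"api": "send_rows", "payload": {"targets": "0.01 0 -0.012 0 0 0 10;0.03 0.002 -0.012 0 0 0 10;0.05 0.003 -0.012 0 0 0 10;0.068 -0.006 -0.012 0 0 0 10;0.068 -0.006 -0.012 0 0 0 10;0.068 -0.006 -0.012 0 0 0 10;0.068 -0.006 -0.012 0 0 0 10"}}

```text
time_s: 12.53
ee_pos: [530.0, 0.0, 161.9]
ee_rot: [180.0, 0.0, 99.0]
force: [0.0, -0.4, -1.1]
gripper_width: 23.4
gripper_force: 25.0
```

Run:
```python
from h import *
rows([(551,5.5,161,99.1,10,1)])
f=eyes.grab_frame("scene");C=cam(f); p=env.state()["ee_pos"]
print("tip exp",proj(C,p-[0,0,50.7]),"borepx",proj(C,(551,5.5,94)))
g=eyes.grab_frame("top")["image"]
cv2.imwrite("pics/s4.png",cv2.resize(f["image"][110:200,290:390],(600,540),interpolation=cv2.INTER_CUBIC))
```

```text
t 12.53 pos [530.    0.  161.9] rot [180.   0.  99.] w 23.4 F [ 0.  -0.4 -1.1]
0.002 0.022 0.001 0 0 -0.1 10   x 1
tip exp [[325.31409465 161.25343701]] borepx [[331.8609348  170.44014776]]
```

View pics/s4.png

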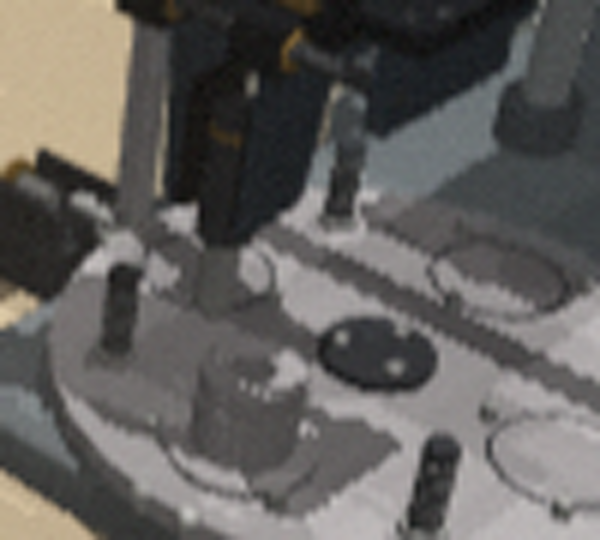

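Emit:
{"api": "send_rows", "payload": {"targets": "0.002 0.022 0 0 0 0 10;0.002 0.022 0 0 0 0 10;0.002 0.022 0.005 0 0 0 10;0.002 0.022 0.01 0 0 0 10;0.002 0.022 0.014 0 0 0 10;0.002 0.022 0.018 0 0 0 10;0.002 0.022 0.022 0 0 0 10;0.002 0.022 0.022 0 0 0 10"}}

```text
time_s: 13.3
ee_pos: [550.5, 6.5, 138.7]
ee_rot: [-179.9, -0.0, 99.1]
force: [-0.5, 0.4, -1.9]
gripper_width: 23.7
gripper_force: 25.0
```

Emit:
{"api": "send_rows", "payload": {"targets": "0 0 0.003 0 0 0 10;0 0 0.005 0 0 0 10;0 0 0.007 0 0 0 10;0 0 0.009 0 0 0 10;0 0 0.009 0 0 0 10"}}

```text
time_s: 13.72
ee_pos: [551.1, 6.6, 130.4]
ee_rot: [-180.0, -0.0, 99.1]
force: [0.4, 0.8, -3.5]
gripper_width: 23.4
gripper_force: 25.0
```

Emit:
{"api": "send_rows", "payload": {"targets": "0 0 0.002 0 0 0 10;0 0 0.004 0 0 0 10;0 0 0.005 0 0 0 10;0 0 0.006 0 0 0 10;0 0 0.006 0 0 0 10"}}

```text
time_s: 14.13
ee_pos: [551.3, 7.1, 126.1]
ee_rot: [180.0, -0.1, 99.1]
force: [-2.4, 2.4, 5.5]
gripper_width: 23.7
gripper_force: 25.0
```

Emit:
{"api": "send_rows", "payload": {"targets": "0 0 0.002 0 0 0 10;0 0 0.004 0 0 0 10;0 0 0.004 0 0 0 10;0 0 0.004 0 0 0 10"}}

```text
time_s: 14.47
ee_pos: [553.0, 7.2, 125.3]
ee_rot: [179.7, -0.0, 99.1]
force: [-4.9, 2.3, 21.1]
gripper_width: 23.3
gripper_force: 25.0
```

Emit:
{"api": "send_rows", "payload": {"targets": "0 0 -0.01 0 0 0 10;0 0 -0.025 0 0 0 10;0 0 -0.045 0 0 0 10;0 0 -0.06 0 0 0 10;-0.04 -0.01 -0.06 0 0 0 10;-0.08 -0.03 -0.06 0 0 0 10;-0.11 -0.05 -0.06 0 0 0 10;-0.14 -0.07 -0.06 0 0 0 10;-0.17 -0.085 -0.06 0 0 0 10;-0.20 -0.1 -0.06 0 0 0 10;-0.20 -0.1 -0.06 0 0 0 10;-0.20 -0.1 -0.06 0 0 0 10"}}

```text
time_s: 15.47
ee_pos: [483.6, -208.3, 180.6]
ee_rot: [-180.0, 0.0, 98.9]
force: [0.6, 0.9, -2.4]
gripper_width: 23.6
gripper_force: 25.0
```

Run:
```python
from h import *
rows([(484.3,-206.4,115,99.1,10,1),(484.3,-206.4,100,99.1,10,1)])
f=eyes.grab_frame("scene");C=cam(f); p=env.state()["ee_pos"]
print("tip exp",proj(C,p-[0,0,50.7]),"hole",proj(C,(484.3,-206.4,48)))
cv2.imwrite("pics/s5.png",cv2.resize(f["image"][130:240,200:300],(600,660)[:2],interpolation=cv2.INTER_CUBIC)[:600])
```

```text
t 15.47 pos [ 483.6 -208.3  180.6] rot [-180.     0.    98.9] w 23.6 F [ 0.6  0.9 -2.4]
0.002 0.001 0.066 0 0 -0.2 10   x 1
0.002 0.001 0.081 0 0 -0.2 10   x 1
tip exp [[242.93207065 173.20542759]] hole [[244.03530007 200.49144627]]
```

View pics/s5.png

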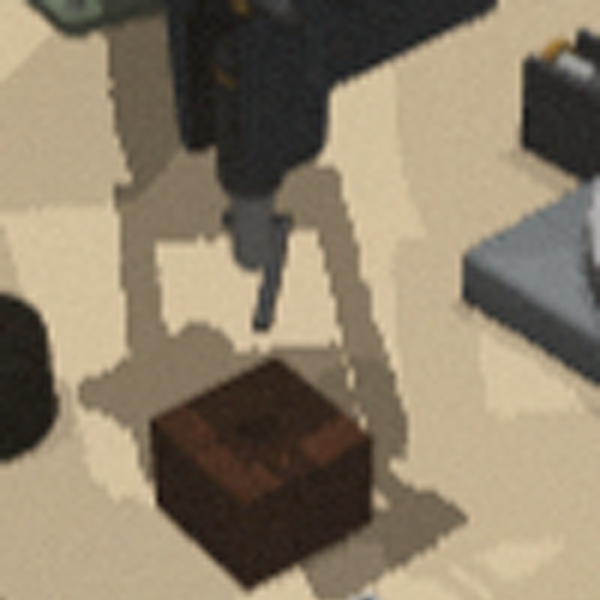

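Emit:
{"api": "send_rows", "payload": {"targets": "0.002 0.001 0.03 0 0 0 10;0.002 0.001 0.06 0 0 0 10;0.002 0.001 0.075 0 0 0 10;0.002 0.001 0.08 0 0 0 10;0.002 0.001 0.085 0 0 0 10;0.002 0.001 0.09 0 0 0 10;0.002 0.001 0.09 0 0 0 10"}}

```text
time_s: 16.1
ee_pos: [484.8, -205.2, 92.1]
ee_rot: [-180.0, 0.2, 99.2]
force: [-3.6, -4.0, -2.3]
gripper_width: 23.7
gripper_force: 25.0
```

Emit:
{"api": "send_rows", "payload": {"targets": "-0.001 -0.001 0.006 0 0 0 10;-0.001 -0.001 0.012 0 0 0 10;-0.001 -0.001 0.018 0 0 0 10;-0.001 -0.001 0.024 0 0 0 10;-0.001 -0.001 0.027 0 0 0 10;-0.001 -0.001 0.027 0 0 0 10"}}

```text
time_s: 16.6
ee_pos: [484.0, -205.7, 62.9]
ee_rot: [-180.0, -0.0, 99.1]
force: [-1.3, -2.1, -3.4]
gripper_width: 23.5
gripper_force: 25.0
```

Two or three millimetres to go. I'll lower until it lands.

Emit:
{"api": "send_rows", "payload": {"targets": "0 0 0.002 0 0 0 10;0 0 0.004 0 0 0 10;0 0 0.004 0 0 0 10"}}

```text
time_s: 16.85
ee_pos: [484.1, -205.9, 60.4]
ee_rot: [180.0, 0.0, 99.1]
force: [-3.3, -1.3, 3.1]
gripper_width: 23.5
gripper_force: 25.0
```

Emit:
{"api": "send_rows", "payload": {"targets": "0 0 0 0 0 0 66;0 0 0 0 0 0 66;0 0 0 0 0 0 66;0 0 0 0 0 0 66;0 0 -0.04 0 0 0 66;0 0 -0.08 0 0 0 70;0.04 0.02 -0.095 0 0 0 72;0.08 0.04 -0.095 0 0 0 72;0.12 0.06 -0.095 0 0 0 72;0.16 0.08 -0.095 0 0 0 72;0.19 0.095 -0.095 0 0 0 72;0.19 0.095 -0.095 0 0 0 72"}}

```text
time_s: 17.85
ee_pos: [549.7, 2.7, 155.0]
ee_rot: [179.8, -0.2, 99.3]
force: [0.7, 0.8, 1.2]
gripper_width: 65.4
gripper_force: 0.0
```

Run:
```python
from h import *
rows([(551.3,6.2,155,99.1,72,1),(551.3,6.2,64,99.1,72,1)])
```

```text
t 17.85 pos [549.7   2.7 155. ] rot [179.8  -0.2  99.3] w 65.4 F [0.7 0.8 1.2]
0.003 0.002 0.0 0 0 0.2 72   x 1
0.003 0.002 0.091 0 0 0.2 72   x 1
```

Emit:
{"api": "send_rows", "payload": {"targets": "0.002 0.002 0.02 0 0 0 72;0.002 0.002 0.045 0 0 0 72;0.002 0.002 0.07 0 0 0 72;0.002 0.002 0.089 0 0 0 72;0.002 0.002 0.089 0 0 0 72;0.002 0.002 0.089 0 0 0 30;0.002 0.002 0.089 0 0 0 30;0.002 0.002 0.089 0 0 0 30;0.002 0.002 0.089 0 0 0 30;0.002 0.002 0.089 0 0 0 30", "grip_force": 25}}

```text
time_s: 18.68
ee_pos: [550.8, -1.0, 67.4]
ee_rot: [179.8, 0.0, 99.1]
force: [0.3, -1.1, 4.2]
gripper_width: 43.4
gripper_force: 25.0
```

Emit:
{"api": "send_rows", "payload": {"targets": "0 0 -0.01 0 0 0 30;0 0 -0.02 0 0 0 30;0 0 -0.04 0 0 0 30;0 0 -0.06 0 0 0 30;0 0 -0.08 0 0 0 30;0 0 -0.08 0 0 0 30;0 0 -0.08 0 0 0 30"}}

```text
time_s: 19.27
ee_pos: [550.0, -0.8, 147.2]
ee_rot: [179.8, 0.0, 99.1]
force: [-0.0, 0.6, -3.1]
gripper_width: 43.6
gripper_force: 25.0
```

Run:
```python
from h import *
C={n:cam(eyes.grab_frame(n)) for n in("top","scene")}
t=np.linspace(0,2*np.pi,90)
for c in((474,-401),(492,-408),(481,-404)):
  for n in C:
    for z,r in((36,75),(0,62)):
      q=proj(C[n],np.c_[c[0]+r*np.cos(t),c[1]+r*np.sin(t),0*t+z])*1.5
      print(c,n,z,q.min(0).round(),q.max(0).round())
rows([(475,-408,150,99.1,30,1),(475,-408,25,99.1,30,1)])
f=eyes.grab_frame("scene"); cv2.imwrite("pics/s6.png",cv2.resize(f["image"][60:320,100:440],(784,600),interpolation=cv2.INTER_CUBIC))
```

```text
(474, -401) top 36 [470. 262.] [561. 352.]
(474, -401) top 0 [474. 274.] [547. 346.]
(474, -401) scene 36 [197. 316.] [301. 391.]
(474, -401) scene 0 [211. 338.] [295. 400.]
(492, -408) top 36 [474. 251.] [564. 341.]
(492, -408) top 0 [478. 263.] [550. 335.]
(492, -408) scene 36 [196. 324.] [302. 402.]
(492, -408) scene 0 [211. 346.] [296. 411.]
(481, -404) top 36 [471. 258.] [562. 347.]
(481, -404) top 0 [476. 270.] [548. 341.]
(481, -404) scene 36 [197. 319.] [301. 395.]
(481, -404) scene 0 [211. 341.] [295. 404.]
t 19.37 pos [548.5  -0.8 145. ] rot [-179.9   -0.    99.1] w 43.5 F [-0.2 -0.3 -1.3]
-0.39 -0.137 -0.005 0 0 -0.0 30   x 1
-0.39 -0.137 0.12 0 0 -0.0 30   x 1
```

View pics/s6.png

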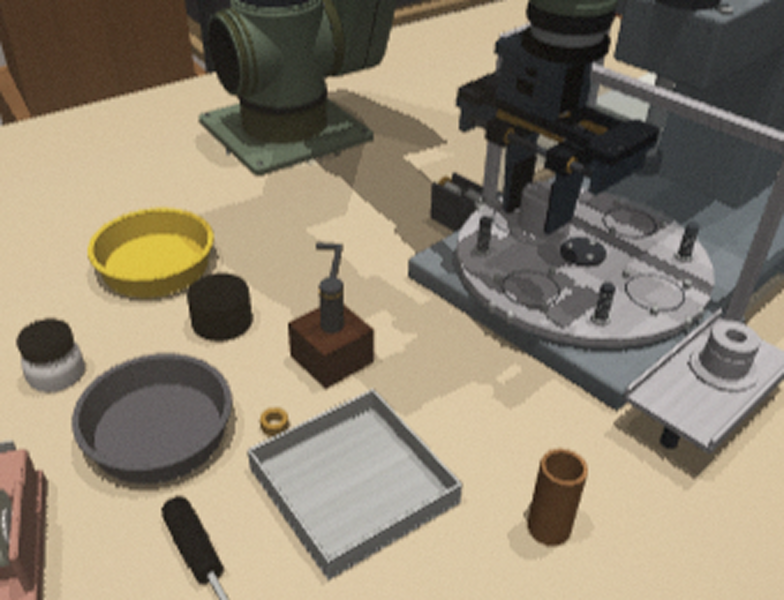

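Emit:
{"api": "send_rows", "payload": {"targets": "-0.02 -0.007 0 0 0 0 30;-0.05 -0.018 0 0 0 0 30;-0.09 -0.032 0 0 0 0 30;-0.13 -0.046 0 0 0 0 30;-0.17 -0.06 0 0 0 0 30;-0.21 -0.074 0 0 0 0 30;-0.25 -0.088 0 0 0 0 30;-0.29 -0.102 0 0 0 0 30;-0.33 -0.116 0 0 0 0 30;-0.36 -0.127 0 0 0 0 30;-0.38 -0.134 0 0 0 0 30;-0.39 -0.137 0 0 0 0 30"}}

```text
time_s: 20.42
ee_pos: [474.1, -410.3, 144.0]
ee_rot: [-179.9, -0.1, 98.9]
force: [1.0, -0.5, -0.8]
gripper_width: 43.7
gripper_force: 25.0
```

Emit:
{"api": "send_rows", "payload": {"targets": "0 0 0 0 0 0 30;0 0 0 0 0 0 30;0 0 0.02 0 0 0 30;0 0 0.05 0 0 0 30;0 0 0.08 0 0 0 30;0 0 0.1 0 0 0 30;0 0 0.1 0 0 0 30;0 0 0.1 0 0 0 30"}}

```text
time_s: 21.08
ee_pos: [475.8, -405.3, 45.2]
ee_rot: [-179.9, -0.1, 99.2]
force: [0.6, -0.2, -0.2]
gripper_width: 43.9
gripper_force: 25.0
```

Run:
```python
from h import *
rows([(476,-408,22,99.1,30,1)])
f=eyes.grab_frame("scene"); cv2.imwrite("pics/s7.png",cv2.resize(f["image"][130:290,100:300],(750,600),interpolation=cv2.INTER_CUBIC))
```

```text
t 21.08 pos [ 475.8 -405.3   45.2] rot [-1.799e+02 -1.000e-01  9.920e+01] w 43.9 F [ 0.6 -0.2 -0.2]
-0.003 0.0 0.023 0 0 0.1 30   x 1
```

View pics/s7.png

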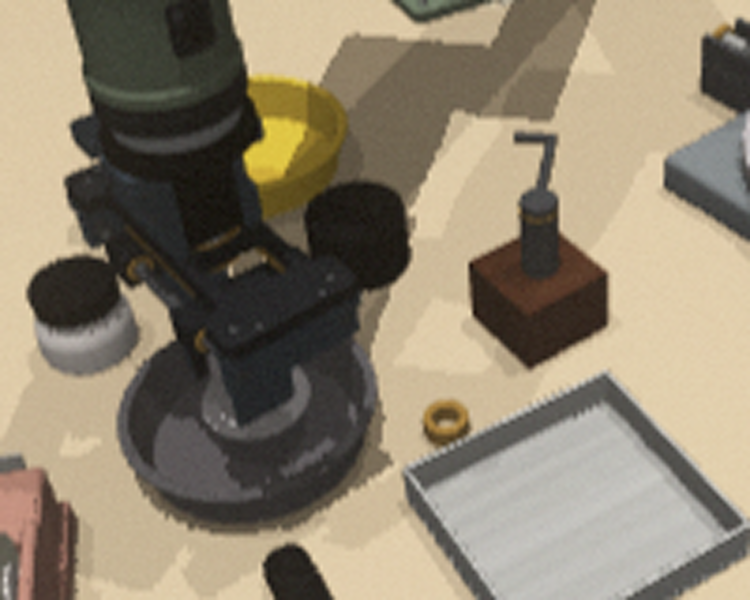

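The hub is upright over the middle of the grey tub (crop 250,400) and the gauge is home (540,230). Next I'll lower the hub.

Emit:
{"api": "send_rows", "payload": {"targets": "-0.003 0 0.008 0 0 0 30;-0.003 0 0.015 0 0 0 30;-0.003 0 0.02 0 0 0 30;-0.003 0 0.023 0 0 0 30;-0.003 0 0.023 0 0 0 30"}}

```text
time_s: 21.55
ee_pos: [475.8, -410.2, 22.1]
ee_rot: [-179.9, -0.1, 99.1]
force: [0.2, 0.7, -0.8]
gripper_width: 43.7
gripper_force: 25.0
```

Emit:
{"api": "send_rows", "payload": {"targets": "0 0 0.001 0 0 0 30;0 0 0.002 0 0 0 30;0 0 0.002 0 0 0 30"}}

```text
time_s: 21.8
ee_pos: [476.3, -410.7, 21.5]
ee_rot: [180.0, 0.0, 99.1]
force: [-1.0, -0.8, 1.8]
gripper_width: 43.7
gripper_force: 25.0
```

Emit:
{"api": "send_rows", "payload": {"targets": "0 0 0 0 0 0 58;0 0 0 0 0 0 62;0 0 0 0 0 0 62;0 0 0 0 0 0 62;0 0 -0.02 0 0 0 62;0 0 -0.05 0 0 0 62;0 0 -0.09 0 0 0 62;0 0 -0.13 0 0 0 62;0 0 -0.17 0 0 0 62;0 0 -0.2 0 0 0 62;0 -0.04 -0.2 0 0 0 62;0 -0.08 -0.2 0 0 0 62"}}

```text
time_s: 22.8
ee_pos: [398.6, -423.9, 223.3]
ee_rot: [179.8, 0.3, 99.3]
force: [-0.7, -0.6, -0.9]
gripper_width: 56.7
gripper_force: 0.0
```

Emit:
{"api": "send_rows", "payload": {"targets": "-0.02 -0.04 -0.02 0 0 0 62;-0.04 -0.08 -0.04 0 0 0 62;-0.05 -0.1 -0.04 0 0 0 62;-0.05 -0.1 -0.04 0 0 0 62;-0.05 -0.1 -0.04 0 0 0 62"}}

```text
time_s: 23.22
ee_pos: [305.1, -489.3, 261.3]
ee_rot: [180.0, 0.1, 98.9]
force: [0.7, 0.5, 0.1]
gripper_width: 56.8
gripper_force: 0.0
```

Run:
```python
from h import *
rows([])
f=eyes.grab_frame("scene"); cv2.imwrite("pics/s8.png",cv2.resize(f["image"][100:320,80:450],(790,470),interpolation=cv2.INTER_CUBIC))
```

```text
t 23.22 pos [ 305.1 -489.3  261.3] rot [1.80e+02 1.00e-01 9.89e+01] w 56.8 F [0.7 0.5 0.1]
```

View pics/s8.png

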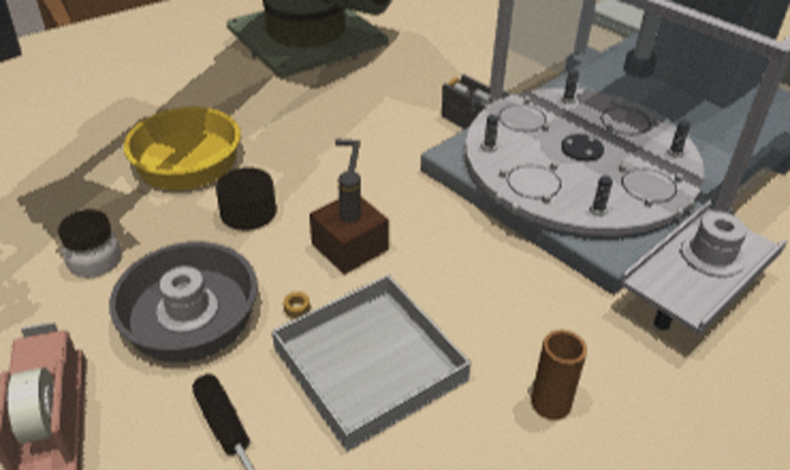

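The hub stands upright in the middle of the grey tub (185,295) and the gauge is home in its block (350,195). The dial is at its detent and nothing else has moved.

```bash
python3 -c "
from workcell import env
print(env.job_done())"
```

```text
the job is handed in; nothing more can be done
None
```

I turned the dial half a turn into its detent. The gauge stopped about 18 mm into the hub's bore, so I put the gauge back in its block and stood the hub upright in the round grey tub, then handed the job in (no verdict was returned).

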